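# Lock the electrode stand's levelling screw

## Robot

A 7-joint arm with a two-finger parallel gripper is mounted at the origin on the work surface. World frame = base frame: x ahead of the robot, y to its left, z up, the work surface at z = 0. Lengths are in m, angles in rad, forces in N, time in s.
With the tool pointing down it reaches from about 0.425 to 0.875 m from the base axis. Payload 4.7 kg.
Tool frame: the origin (TCP) lies between the finger pads; the fingertips stand 14 mm ahead of it and the grasp point (between the pads) lies 5 mm behind it; z points along the fingers, y is the line along which they close (so a half turn about z gives the same grasp; the last joint's range is limited). The gripper opens to 87 mm and grips with 3 to 60 N. Pads are 19 mm wide; open, the fingers measure 117 mm over their backs; the gripper's body (75 mm by 190 mm) begins 51 mm behind the grasp point.
Start: joints at [-1.315, 0.321, -0.07, 1.45, 0.023, 1.371, -0.057], TCP at [0.156, 0.631, 0.237] pointing down, gripper open.
Joint ranges: [-2.86, 2.86], [-0.3, 2.09], [-1.38, 1.24], [0.06, 2.45], [-1.56, 4.7], [0.09, 2.05], [-2.69, 2.69]. Speed limits (rad/s): [2.57, 2.57, 3.14, 3.14, 3.14, 3.14, 3.14].

## Interface

Orientations are given as a rotation vector (axis times angle).
In Python, from bench import ctrl gives the robot as it stands.
- The arm moves only by the tool step_arm, never from a script. Its argument "commands" is a list of rows, each an object with "travel": the shift along the tool's x, y, z in m, a list of three; "turn": the turn, a rotation vector about the tool's x, y, z in degrees, a list of three. A call has 1 to 5 rows; each row is the pose to reach, as a shift and turn from the pose commanded when the call began, along the tool's axes at that moment; what a row does not reach only later rows make up. A row lasts 1/10 s, in which the tool goes at most 50 mm and 8.59 degrees, less where a joint would pass 70% of its speed; a pose out of reach is approached as far as the arm can. A call with a gripper value outside its range is refused whole. "gripper" is the opening, from 0 (shut) to 1 (fully open), set as the call begins (left out, the last holds). The fingers move at their own pace and stop on an object; "force" is the grip in N (left out, the last holds). Time passes only in rows, so rows that repeat a pose let the fingers close. It gives the time, the measured TCP pose, the force, the opening and the grip force at its end, in the units of the state.
- ctrl.get_state(): the state, without advancing time (a new reading comes with each control period).
- ctrl.get_image(name): name is "side" or "top" or "wrist"; returns the picture (480x640x3 uint8, red, green, blue); there is no depth.
- ctrl.camera_model(name): a dict with "fx", "fy", "cx", "cy" (pixels), "R" (3x3) and "t" (3): a world point X has camera coordinates R X + t; the wrist camera has in their place "T_tool_cam" (4x4, takes a point from camera to tool coordinates, whose origin is the TCP and whose axes are the flange's). Camera axes: x right, y down, z forward; pixel columns grow to the right and rows downward; lengths in m; the calibration is good to about 2 mm. A picture is of the moment at which its call begins: read the wrist's pose just before it. camera_model takes no time and is no camera call.
- ctrl.close_job(): hands the job in; it is judged then, once.
The state is a dict: "time": time; "joint_positions": joint angles; "qd": joint speeds; "joint_torque": joint torques, N m; "position": TCP position; "tool_rot": TCP orientation; "ft_force": force on the tool from outside, world axes, zero at the start; "torque": the same for the moment, N m; "grip_width": opening from 0.0 (shut) to 1.0 (fully open); "grip_force": force on a finger pad.
Only numpy, scipy, OpenCV 4.12 (cv2) and the standard library are available. Lean on these libraries where they do the work, as an engineer would, in place of code of your own. Each camera call takes 0.05 s, during which the arm holds its last target. There are 200 camera calls.

## Task

Two electrode stands stand on the lab bench; on the one with the winged jam nut the levelling screw has been set but not locked. Turn the winged nut clockwise (seen from above) until it is fully home against the fixed threaded body below it, then let go. Leave the round knurled nut on the other stand as it is.

Things in the scene. Friction and masses are not known exactly. Their poses are not given: they have to be found in the camera images.
- jam_grip (a point): Point on the upright axis of the winged steel jam nut, 10 mm above its underside; 77 mm above the bench when the nut is home, up to 2.6 mm higher before. The nut is a flat-sided bar 78 mm long, 26 mm thick, 21 mm high; at each end a wing 14 mm long rises to 24 mm above this point. x: along the wings, y: across the flats, z: up. A 12 mm screw stands through it, to 100 mm above the bench.
- stand_w: The stand with the winged nut, fixed to the bench, its long way roughly across in front of the robot. Origin: centre of its underside. Cream base 240 (x) by 100 (y) mm, top at z 30 mm. Nut axis at x -80 mm; under the nut, up to z 65 mm, is the dark steel threaded body, 24 mm in diameter (narrower than the nut: fingers may reach down beside it). Steel column at x +85 mm, 220 mm high, its clamp and electrode reach to y -80 mm.
- jam_nut (a joint): Angle of the winged nut, rad: 0 backed off, growing clockwise seen from above, 1.4 home against the threaded body, a hard stop. It sinks 1.9 mm per rad. Friction 0.15 N m; stays where left. Starts 0.95 to 1.35 rad short of home, so one grasp is enough. When home the wings lie along the base's long direction, one pointing straight at the column.
- round_top (a point): Centre of the top of the round knurled steel jam nut (44 mm diameter, 18 mm high, top 83 mm above the bench) on the other, otherwise identical stand (its column too is 165 mm from the nut, 220 mm high). Already tight; to be left alone.
- round_nut (a joint): Angle of the round knurled nut in rad: 0 tight, as it starts; grows as it is unscrewed. To be left at 0.

How it is judged:
By the outcome, as a careful person would: the job done as asked, in the order asked, and still so for the second after the job is handed in, with the robot touching nothing.
It also fails if it takes over 32 s, if anything falls off the work surface, if the arm or the gripper's body presses on something with over 40 N, if the wrist force passes 120 N, or if a joint passes its speed limit or range.

## Working session

There is one attempt and no reset: what is moved stays moved. The work goes in short steps, Python scripts to look and compute and a tool call to move; the robot and the scene stay as the last step left them, time stands still between calls to the robot, and variables do not carry over. Pictures are saved under pics/ and viewed, at most 10 in all, crops included, and the job is handed in when it is done.

Besides the shell and the picture viewer there is one more tool, called after "Request:" as a command line: name --argument value ..., lists and objects as JSON in quotes. step_arm: Moves the arm, as the interface text tells. Its arguments: {"type":"object","properties":{"commands":{"type":"array"},"gripper":{"type":"number"},"force":{"type":"number"}},"required":["commands"]}

```bash
mkdir -p pics
cat > h.py <<'E'
import numpy as np,cv2
from scipy.spatial.transform import Rotation as Ro
from bench import ctrl
def snap(n,f):
    s=ctrl.get_state(); im=ctrl.get_image(n); cv2.imwrite('pics/'+f,im[:,:,::-1]); return s,im
def cam(n,s=None):
    m=ctrl.camera_model(n); K=np.array([[m['fx'],0,m['cx']],[0,m['fy'],m['cy']],[0,0,1]])
    if 'R' in m: return K,np.array(m['R']),np.array(m['t'])
    T=np.eye(4);T[:3,:3]=Ro.from_rotvec(s['tool_rot']).as_matrix();T[:3,3]=s['position']
    M=np.linalg.inv(T@np.array(m['T_tool_cam'])); return K,M[:3,:3],M[:3,3]
def ray(c,u,v,z):
    K,R,t=c; d=R.T@np.linalg.inv(K)@[u,v,1]; o=-R.T@t; return o+d*(z-o[2])/d[2]
def proj(c,X):
    K,R,t=c; p=K@(R@np.array(X)+t); return p[:2]/p[2]
E
python3 - <<'E'
from h import *
s,_=snap('top','top1.png');snap('side','side1.png')
print(s)
E
```

```text
{'time': 0.0, 'joint_positions': array([-1.31490697,  0.32185123, -0.07009142,  1.4516571 ,  0.02264585,
        1.37078811, -0.05690142]), 'qd': array([ 8.82556899e-04, -1.51650001e-03, -1.03856851e-03,  5.27093102e-04,
       -1.10760040e-03,  6.73218553e-05, -1.34179472e-03]), 'joint_torque': array([-4.92460174e-06, -4.91273725e+01, -4.03602831e-01, -3.12526309e+01,
       -6.39149174e-02,  4.36471682e-02,  1.60568616e-04]), 'position': array([0.15557094, 0.6305765 , 0.2354522 ]), 'tool_rot': array([-3.78797042e-01, -3.11857809e+00,  3.00729836e-03]), 'ft_force': array([-0.01950917,  0.39362209, -0.54349574]), 'torque': array([0.00698993, 0.08218966, 0.00194517]), 'grip_force': 0.0, 'grip_width': 0.9983884842768808}
```

View pics/top1.png

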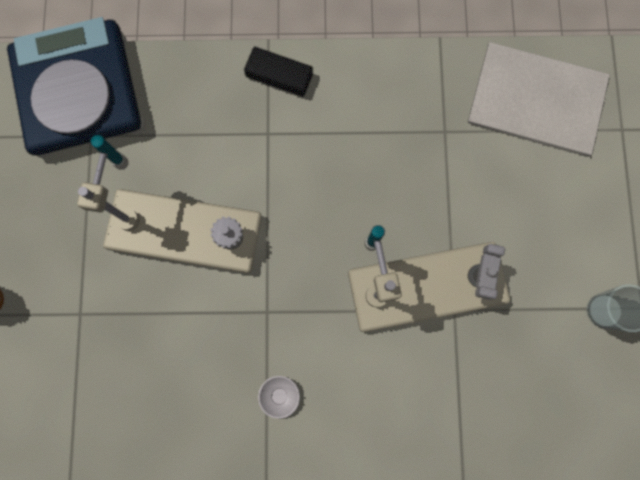

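View pics/side1.png

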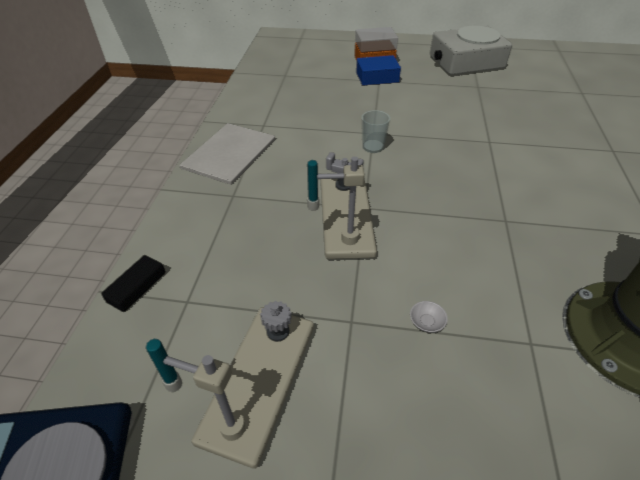

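The top view shows the winged nut at about (490,271), with its wings at (494,251) and (487,291). Its column foot is near (378,295). The round nut is at (227,232).

Run:
```python
from h import *
c=cam('top')
for n,p,z in [('wing far',(494,251),.103),('wing near',(487,291),.103),('nut',(490,271),.09),('round',(227,232),.083),
 ('A',(350,270),.03),('B',(488,247),.03),('C',(508,307),.03),('D',(362,331),.03)]: print(n,ray(c,*p,z).round(3))
im=cv2.imread('pics/top1.png')[220:345,335:525]; cv2.imwrite('pics/c1.png',cv2.resize(im,None,fx=4,fy=4,interpolation=cv2.INTER_CUBIC))
```

```text
wing far [ 0.555 -0.299  0.103]
wing near [ 0.497 -0.285  0.103]
nut [ 0.527 -0.295  0.09 ]
round [0.591 0.092 0.083]
A [ 0.538 -0.094  0.03 ]
B [ 0.572 -0.312  0.03 ]
C [ 0.478 -0.337  0.03 ]
D [ 0.443 -0.11   0.03 ]
```

View pics/c1.png

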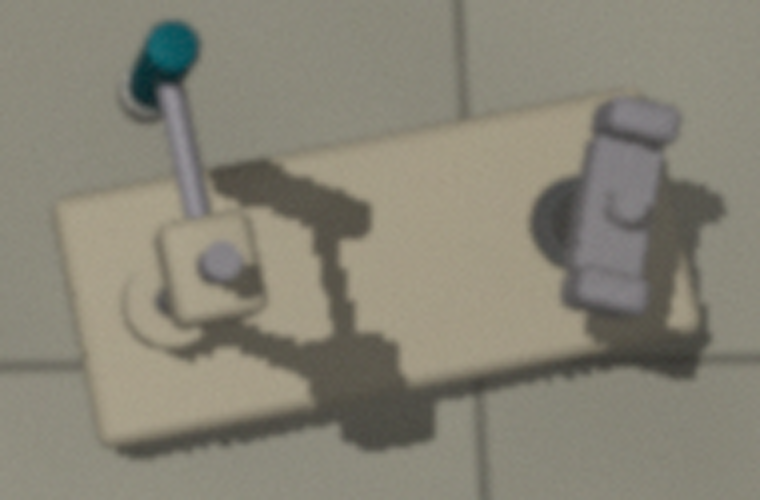

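Request:
step_arm --commands '[{"travel":[0,0,-0.05],"turn":[0,0,0]},{"travel":[0,0,-0.1],"turn":[0,0,0]},{"travel":[-0.037,-0.033,-0.1],"turn":[0,0,0]},{"travel":[-0.074,-0.066,-0.1],"turn":[0,0,0]},{"travel":[-0.111,-0.1,-0.1],"turn":[0,0,0]}]'

```text
time: 0.6
position: [0.2401, 0.5063, 0.3363]
tool_rot: [0.378, 3.119, -0.0]
ft_force: [0.8, 0.4, -0.6]
grip_width: 1.0
grip_force: 0.0
```

Request:
step_arm --commands '[{"travel":[-0.037,-0.033,0],"turn":[0,0,0]},{"travel":[-0.074,-0.066,0],"turn":[0,0,0]},{"travel":[-0.111,-0.1,0],"turn":[0,0,0]},{"travel":[-0.148,-0.133,0],"turn":[0,0,0]},{"travel":[-0.185,-0.165,0],"turn":[0,0,0]}]'

```text
time: 1.1
position: [0.3802, 0.301, 0.3364]
tool_rot: [-0.379, -3.118, -0.0]
ft_force: [0.9, 0.6, -0.6]
grip_width: 0.998
grip_force: 0.0
```

Request:
step_arm --commands '[{"travel":[-0.037,-0.033,0],"turn":[0,0,0]},{"travel":[-0.074,-0.066,0],"turn":[0,0,0]},{"travel":[-0.092,-0.083,0],"turn":[0,0,0]},{"travel":[-0.092,-0.083,0],"turn":[0,0,0]}]'

```text
time: 1.5
position: [0.451, 0.1958, 0.3365]
tool_rot: [0.392, 3.116, -0.002]
ft_force: [0.6, -0.1, -0.0]
grip_width: 0.999
grip_force: 0.0
```

Request:
step_arm --commands '[{"travel":[-0.019,-0.046,0],"turn":[0,0,0]},{"travel":[-0.038,-0.091,0],"turn":[0,0,0]},{"travel":[-0.057,-0.137,0],"turn":[0,0,0]},{"travel":[-0.076,-0.183,0],"turn":[0,0,0]},{"travel":[-0.096,-0.228,0],"turn":[0,0,0]}]'

```text
time: 2.0
position: [0.4873, -0.0444, 0.3365]
tool_rot: [0.375, 3.119, 0.002]
ft_force: [1.3, 0.1, -0.7]
grip_width: 0.998
grip_force: 0.0
```

Request:
step_arm --commands '[{"travel":[-0.019,-0.046,0],"turn":[0,0,0]},{"travel":[-0.038,-0.091,0],"turn":[0,0,0]},{"travel":[-0.057,-0.137,0],"turn":[0,0,0]},{"travel":[-0.076,-0.183,0],"turn":[0,0,0]},{"travel":[-0.095,-0.229,0],"turn":[0,0,0]}]'

```text
time: 2.5
position: [0.526, -0.2888, 0.3364]
tool_rot: [0.374, 3.119, 0.002]
ft_force: [-0.2, 0.6, 0.2]
grip_width: 1.0
grip_force: 0.0
```

Request:
step_arm --commands '[{"travel":[0,0,0.05],"turn":[0,0,0]},{"travel":[0,0,0.08],"turn":[0,0,0]},{"travel":[0,0,0.1],"turn":[0,0,0]},{"travel":[0,0,0.1],"turn":[0,0,0]}]'

```text
time: 2.9
position: [0.5239, -0.2862, 0.2328]
tool_rot: [-0.376, -3.113, -0.004]
ft_force: [0.1, 0.1, -0.1]
grip_width: 0.998
grip_force: 0.0
```

Run:
```python
from h import *
s,_=snap('wrist','w1.png'); print(s['time'],s['position'],s['tool_rot'],s['joint_positions'].round(2))
c=cam('wrist',s); print([proj(c,p) for p in [(.555,-.299,.103),(.497,-.285,.103),(.527,-.293,.09)]], np.array(-c[1].T@c[2]))
np.save('w1.npy',np.r_[s['position'],s['tool_rot']])
```

```text
2.9 [ 0.52390415 -0.28624219  0.23282438] [-0.3756227  -3.11257746 -0.00378436] [-0.28  0.29  0.9   1.62 -0.23  1.36  1.97]
[array([314.79656919, 282.19557406]), array([314.3074257 , 207.42375452]), array([313.85193812, 242.7882647 ])] [ 0.4478511  -0.26898912  0.38233881]
```

View pics/w1.png

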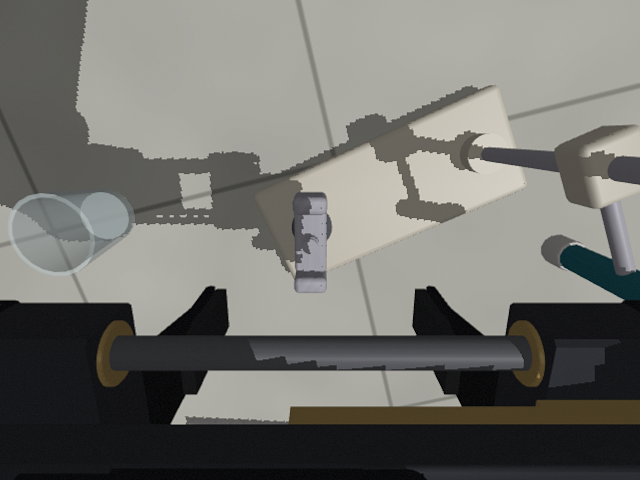

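The wrist view shows the nut aligned with the tool. Its wing tops are near (311,202) and (311,284), and its sides run from column 296 to 328.

Run:
```python
from h import *
a=np.load('w1.npy'); s=dict(position=a[:3],tool_rot=a[3:]); c=cam('wrist',s); R=Ro.from_rotvec(a[3:]).as_matrix()
p=ray(c,311,202,.103);q=ray(c,311,284,.103)
m=(p+q)/2; print(p,q,np.linalg.norm(p-q),m, np.degrees(np.arctan2(*(q-p)[1::-1])))
print('tool x ang',np.degrees(np.arctan2(R[1,0],R[0,0])),'tilt z',R[:,2]); d=m-a[:3]; d[2]=.079-a[2]; print('tool delta, TCP at nut',R.T@d)
im=cv2.imread('pics/w1.png')[180:305,250:380]; cv2.imwrite('pics/c2.png',cv2.resize(im,None,fx=4,fy=4,interpolation=cv2.INTER_CUBIC))
```

```text
[ 0.49246802 -0.28640276  0.103     ] [ 0.55577038 -0.3022802   0.103     ] 0.06526317554794285 [ 0.5241192  -0.29434148  0.103     ] -14.080410411672878
tool x ang 166.23806832517633 tilt z [-0.00609435  0.00316709 -0.99997641]
tool delta, TCP at nut [-0.00316199 -0.00806576  0.15379379]
```

View pics/c2.png

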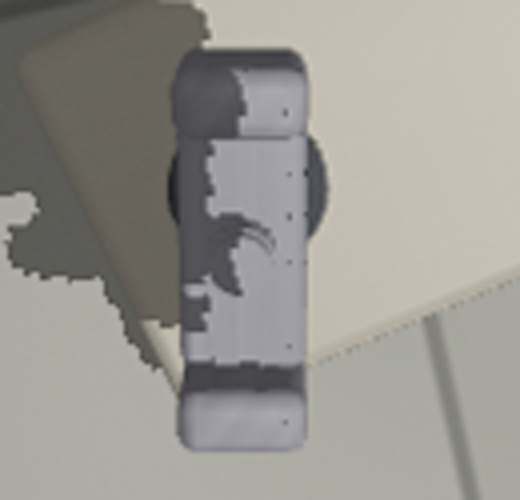

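Request:
step_arm --commands '[{"travel":[-0.003,-0.007,0.03],"turn":[0,0,0]},{"travel":[-0.003,-0.007,0.07],"turn":[0,0,0]},{"travel":[-0.003,-0.007,0.1],"turn":[0,0,0]},{"travel":[-0.003,-0.007,0.11],"turn":[0,0,0]},{"travel":[-0.003,-0.007,0.11],"turn":[0,0,0]}]'

```text
time: 3.45
position: [0.5265, -0.2958, 0.1266]
tool_rot: [-0.377, -3.118, -0.001]
ft_force: [-0.2, 0.1, 0.8]
grip_width: 0.997
grip_force: 0.0
```

Run:
```python
from h import *
s,_=snap('wrist','w2.png'); print(s['time'],s['position'],s['tool_rot'],s['ft_force'])
c=cam('wrist',s); print([proj(c,p) for p in [(.5558,-.3018,.103),(.4925,-.286,.103),(.5245,-.294,.09)]])
```

```text
3.45 [ 0.52654558 -0.29577027  0.12662136] [-3.77297570e-01 -3.11815778e+00 -5.03091927e-04] [-0.16381144  0.08015393  0.84498409]
[array([324.19467506, 351.90852352]), array([325.30857412, 229.62458262]), array([324.40580524, 284.40452299])]
```

View pics/w2.png

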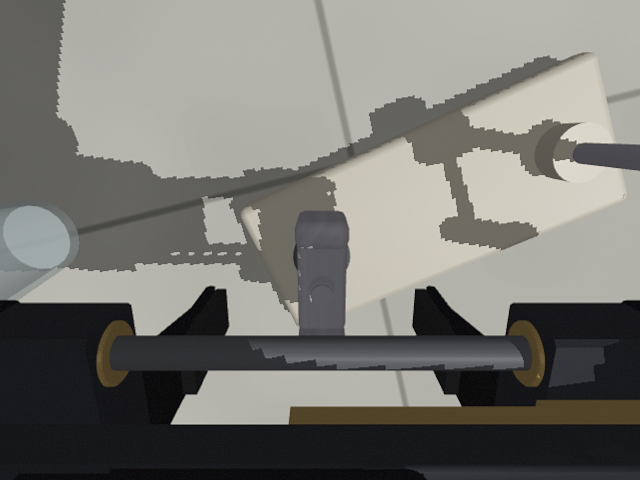

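The nut, centred at column 322, sits midway between the fingers at about 222 and 420. I'll go down and close on it.

Request:
step_arm --commands '[{"travel":[0.002,0.001,0.025],"turn":[0,0,0]},{"travel":[0.002,0.001,0.045],"turn":[0,0,0]},{"travel":[0.002,0.001,0.05],"turn":[0,0,0]},{"travel":[0.002,0.001,0.05],"turn":[0,0,0]}]'

```text
time: 3.9
position: [0.5253, -0.2952, 0.0778]
tool_rot: [0.378, 3.117, -0.0]
ft_force: [-0.5, -0.5, 1.4]
grip_width: 1.001
grip_force: 0.0
```

Request:
step_arm --commands '[{"travel":[0,0,0],"turn":[0,0,0]},{"travel":[0,0,0],"turn":[0,0,0]},{"travel":[0,0,0],"turn":[0,0,0]},{"travel":[0,0,0],"turn":[0,0,0]},{"travel":[0,0,0],"turn":[0,0,0]}]' --gripper 0.15 --force 40

```text
time: 4.4
position: [0.5246, -0.295, 0.0768]
tool_rot: [0.379, 3.118, 0.0]
ft_force: [-0.1, -0.1, -0.6]
grip_width: 0.634
grip_force: 0.0
```

Request:
step_arm --commands '[{"travel":[0,0,0],"turn":[0,0,0]},{"travel":[0,0,0],"turn":[0,0,0]},{"travel":[0,0,0],"turn":[0,0,0]},{"travel":[0,0,0],"turn":[0,0,0]}]'

```text
time: 4.8
position: [0.5245, -0.2947, 0.0765]
tool_rot: [-0.379, -3.119, -0.001]
ft_force: [-0.2, 1.9, 1.5]
grip_width: 0.295
grip_force: 40.0
```

Run:
```python
from h import *
s=ctrl.get_state(); print(s)
```

```text
{'time': 4.8, 'joint_positions': array([-0.19639008,  0.44865589,  0.82427951,  1.77841803, -0.37039586,
        1.07747376,  2.08692639]), 'qd': array([ 0.00031478, -0.0001249 ,  0.00137747, -0.0008839 ,  0.00609885,
       -0.00071828, -0.00151689]), 'joint_torque': array([-2.27190647e-01, -3.97157443e+01,  9.98839885e+00, -2.61095738e+01,
       -1.16208948e-01, -3.48756812e-02,  2.98203253e-03]), 'position': array([ 0.52452145, -0.29465994,  0.07650148]), 'tool_rot': array([-3.78690974e-01, -3.11852921e+00, -8.96501590e-04]), 'ft_force': array([-0.21212175,  1.87134622,  1.46406183]), 'torque': array([ 0.14865102, -0.02643752, -0.01796702]), 'grip_force': 39.99585340730846, 'grip_width': 0.2946614219830309}
```

Gripped: opening is about 26 mm, and the side force is low. Turning now.

Request:
step_arm --commands '[{"travel":[0,0,0],"turn":[0,0,3]},{"travel":[0,0,0.0002],"turn":[0,0,8]},{"travel":[0,0,0.0004],"turn":[0,0,13]},{"travel":[0,0,0.0006],"turn":[0,0,18]},{"travel":[0,0,0.0008],"turn":[0,0,23]}]'

```text
time: 5.3
position: [0.5249, -0.2938, 0.0757]
tool_rot: [-0.996, -2.979, -0.002]
ft_force: [0.7, 2.5, 1.6]
grip_width: 0.294
grip_force: 40.0
```

Run:
```python
from h import *
s=ctrl.get_state(); R=Ro.from_rotvec(s['tool_rot']).as_matrix(); print(np.degrees(np.arctan2(R[1,0],R[0,0])),s['joint_positions'].round(2),s['ft_force'],s['torque'])
```

```text
143.01626519221648 [-0.26  0.48  0.91  1.78 -0.43  1.09  1.72] [0.68936368 2.52427773 1.6067807 ] [ 0.40450193 -0.01721694  0.17093522]
```

Request:
step_arm --commands '[{"travel":[0,0,0.0002],"turn":[0,0,5]},{"travel":[0,0,0.0004],"turn":[0,0,10]},{"travel":[0,0,0.0006],"turn":[0,0,15]},{"travel":[0,0,0.0008],"turn":[0,0,20]},{"travel":[0,0,0.0009],"turn":[0,0,25]}]'

```text
time: 5.8
position: [0.5257, -0.2932, 0.0749]
tool_rot: [-1.617, -2.694, -0.004]
ft_force: [1.9, 2.8, 0.7]
grip_width: 0.294
grip_force: 40.0
```

Request:
step_arm --commands '[{"travel":[0,0,0.0001],"turn":[0,0,3]},{"travel":[0,0,0.0002],"turn":[0,0,6]},{"travel":[0,0,0.0003],"turn":[0,0,9]},{"travel":[0,0,0.0004],"turn":[0,0,12]},{"travel":[0,0,0.0005],"turn":[0,0,15]}]'

```text
time: 6.3
position: [0.5262, -0.2929, 0.0744]
tool_rot: [1.952, 2.461, 0.005]
ft_force: [2.1, 2.8, 0.1]
grip_width: 0.295
grip_force: 40.0
```

```bash
cat > st.py <<'E'
from h import *
s=ctrl.get_state(); R=Ro.from_rotvec(s['tool_rot']).as_matrix(); print(s['time'],np.degrees(np.arctan2(R[1,0],R[0,0])),s['joint_positions'].round(2),s['ft_force'],s['torque'],s['grip_width'])
E
python3 st.py
```

```text
6.3 103.16607670178307 [-0.35  0.56  1.06  1.78 -0.54  1.12  1.11] [2.08760257 2.76083052 0.10939858] [ 0.56344291 -0.43515158  0.14283927] 0.2946466072440712
```

Torque is still only friction. I'll continue slowly to the stop, expected near 98°.

Request:
step_arm --commands '[{"travel":[0,0,0.0001],"turn":[0,0,2]},{"travel":[0,0,0.0001],"turn":[0,0,4]},{"travel":[0,0,0.0002],"turn":[0,0,6]},{"travel":[0,0,0.0002],"turn":[0,0,6]}]'

```text
time: 6.7
position: [0.5264, -0.293, 0.0743]
tool_rot: [2.073, 2.36, 0.004]
ft_force: [3.5, 3.6, 0.5]
grip_width: 0.299
grip_force: 40.4
```

```bash
python3 st.py
```

```text
6.7 97.39597851906592 [-0.37  0.57  1.08  1.78 -0.56  1.13  1.03] [3.47240893 3.63379494 0.49427142] [ 0.75179337 -0.67591448  0.96557462] 0.29899123708442626
```

Torque jumped to 0.97 N m at about 98°, which is the hard stop where the base direction predicted it. Releasing.

Request:
step_arm --commands '[{"travel":[0,0,0],"turn":[0,0,0]},{"travel":[0,0,0],"turn":[0,0,0]},{"travel":[0,0,0],"turn":[0,0,0]},{"travel":[0,0,0],"turn":[0,0,0]},{"travel":[0,0,0],"turn":[0,0,0]}]' --gripper 1

```text
time: 7.2
position: [0.5239, -0.2956, 0.0741]
tool_rot: [-2.08, -2.354, 0.001]
ft_force: [-0.1, 0.8, -1.0]
grip_width: 0.66
grip_force: 0.0
```

Request:
step_arm --commands '[{"travel":[0,0,0],"turn":[0,0,0]},{"travel":[0,0,0],"turn":[0,0,0]},{"travel":[0,0,-0.03],"turn":[0,0,0]},{"travel":[0,0,-0.07],"turn":[0,0,0]},{"travel":[0,0,-0.12],"turn":[0,0,0]}]'

```text
time: 7.7
position: [0.5235, -0.2942, 0.194]
tool_rot: [-2.077, -2.353, 0.003]
ft_force: [0.6, -0.1, 0.2]
grip_width: 0.993
grip_force: 0.0
```

Request:
step_arm --commands '[{"travel":[0,0,-0.04],"turn":[0,0,0]},{"travel":[0,0,-0.04],"turn":[0,0,0]},{"travel":[0,0,-0.04],"turn":[0,0,0]}]'

```text
time: 8.0
position: [0.5249, -0.2952, 0.2349]
tool_rot: [2.077, 2.355, 0.002]
ft_force: [0.1, -0.4, -1.0]
grip_width: 0.998
grip_force: 0.0
```

```bash
python3 st.py
python3 - <<'E'
from h import *
s,_=snap('wrist','w3.png'); c=cam('wrist',s); print(s['position'])
o=np.array([.5255,-.2935,0])
for a in (97,98,99):
  u=np.array([np.cos(np.radians(a)),np.sin(np.radians(a)),0]); print(a,[proj(c,o+k*u+[0,0,z]).round(1) for k,z in ((.032,.101),(-.032,.101),(.165,.03))])
E
```

```text
8.0 97.15570410205011 [-0.45  0.4   1.18  1.61 -0.37  1.38  0.9 ] [ 0.05690552 -0.3583817  -1.00892946] [-0.06379369  0.00614843  0.03549278] 0.9978512400788511
[ 0.52485955 -0.29518968  0.23494515]
97 [array([322. , 194.1]), array([321.6, 274.3]), array([322.3,  20.4])]
98 [array([321.3, 194.1]), array([322.3, 274.3]), array([318.8,  20.4])]
99 [array([320.5, 194.2]), array([323. , 274.3]), array([315.4,  20.5])]
```

View pics/w3.png

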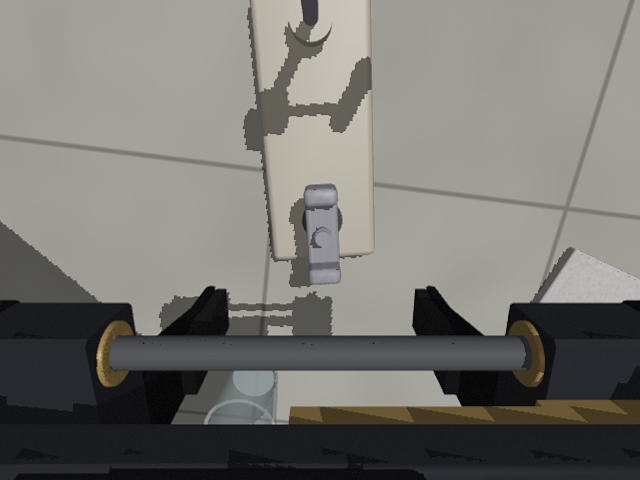

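The wing tops at (321,193) and (325,274) tilt about 3°. The base's centreline and the column foot at (310,22) show the same tilt, so the nut is aligned and home. The gripper is well clear of it.

```bash
python3 -c "
from bench import ctrl; print(ctrl.close_job())"
```

```text
the job is handed in; nothing more can be done
None
```

The winged nut was turned clockwise to its hard stop (torque jumped to about 1 N m, wings in line with the base) and let go; the arm went nowhere near the round nut, and the job was handed in at about 8 s of the 32 s.

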